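Stack the air valve on its manifold and hold the spring cap shut

TASK

Assemble the air valve on the grey manifold that is bolted to the worktop: set the aluminium valve body squarely down on the manifold's dowels, over the spring-loaded stem, and let go of it; then put the blue spring cap on the body's dowels, all brass plugs at the same end. Press the cap firmly down against the spring until it is shut flush and bears hard on the body, and finish while still holding it pressed shut with the gripper, because the spring would lift it and the tie bolts go in next. Leave the tools lying around where they are.

Things in the scene. Friction and masses are not known exactly. Their poses are not given: they have to be found in the camera images.
- valve_base: Grey valve manifold bolted to the worktop, immovable. Origin: centre of its underside; z up, x along its length, towards the end with the brass plug. Flange 140 x 60 x 10 mm with bolt heads at both ends; on it a block 84 (x) x 52 (y) mm whose bright flat top, the seat, is 40 mm above the worktop. Brass hose fittings stand out 24 mm from both long sides, at most 32 mm above the worktop.
- base_seat (a point): Centre of the manifold's flat top, the seat; axes as the manifold's. Two upright bullet-nosed steel dowels stand 16 mm above it (the last 6 mm taper): 10 mm diameter at x=+31, y=+12 mm and 8 mm diameter at x=-31, y=-12 mm.
- valve_stem (a joint): Upright steel stem, 16 mm diameter, in the middle of the manifold, pushed up by a spring. 0 m = fully up, tip 44 mm above the seat; grows as it is pressed down, at most 0.012. It stands 8 mm above the seated body, so it reads 0.008 with the cap shut. It takes 8 N to start it down, 12 N at 0.008: a steady push of 15 to 25 N holds the cap shut.
- valve_body: Loose aluminium block, 84 (x) x 52 (y) x 36 (z) mm, 0.3-0.5 kg, brass plug (5 mm proud) in its +x end. Origin: centre of its underside, on which it stands; z up. A 22 mm bore goes through its middle. Dowel holes in the underside, 18 mm deep: 11.4 mm wide at x=+31, y=+12 and 9.4 mm at x=-31, y=-12 mm, so it fits one way round. Long sides plain: grip it across the 52 mm.
- body_top (a point): Centre of the body's flat top, 36 mm above its underside; axes as the body's. The body carries two dowels on it just like the manifold's: same places (+31, +12) and (-31, -12) mm, diameters and 16 mm height.
- valve_cap: Loose blue spring cap, block 84 (x) x 52 (y) x 34 (z) mm with a low dome and adjuster nut in the middle (50 mm high in all), 0.25-0.46 kg, brass plug in its +x end. Origin: centre of its underside, on which it stands; z up. Same two dowel holes in the underside as the body; its middle bears on the stem. Grip it across the 52 mm; let go, it rests on the stem 8 mm short of shut.
- soapstone_holder: Bystander to leave alone: slim steel soapstone holder lying on the worktop. Origin: centre of its underside.
- weld_magnet: Bystander to leave alone: red three-cornered welding magnet lying on the worktop. Origin: centre of its underside.
- adjustable_wrench: Bystander to leave alone: black adjustable wrench lying on the worktop. Origin: centre of its underside.
- try_square: Bystander to leave alone: try square with wooden stock lying on the worktop. Origin: centre of its underside.
Not all that is in view belongs to the job. There is more than one size of the valve_base; the job needs the larger.

How it is judged:
By the outcome, as a careful person would: the job done as asked, in the order asked, and still so for the second after the job is handed in, while the arm keeps its last pose, push and grip.
It also fails if it takes over 61 s, if anything falls off the work surface, if the arm or the gripper's body presses on something with over 40 N, if the wrist force passes 120 N, or if a joint passes its speed limit or range.

ROBOT

A 6-joint arm with a two-finger parallel gripper is mounted at the origin on a cart in front of the work surface, level with it; the furniture and walls round the work are solid. World frame = base frame: x ahead of the robot, y to its left, z up, the work surface at z = 0. Lengths are in mm, angles in rad, forces in N, time in s.
With the tool pointing down it reaches from about 275 to 750 mm from the base axis. Payload 10.2 kg.
Tool frame: the origin (TCP) lies on the centre line of the jaws, within the pads' length; the fingertips stand 17 mm ahead of it and the grasp point (between the pads) lies 2 mm behind it; z points along the fingers, y is the line along which they close (so a half turn about z gives the same grasp; the last joint's range is limited). The gripper opens to 85 mm and grips with 20 to 120 N. Pads are 22 mm wide; open, the fingers measure 114 mm over their backs; the gripper's body (76 mm by 85 mm) begins 54 mm behind the grasp point. The pads swing forward as they close: fully open they stand 13 mm farther back than shut.
Start: joints at [0.929, 0.313, 1.498, -0, 1.331, -0.223], TCP at [213.512, 479.629, 248.294] pointing down, gripper open.
Joint ranges: [-2.94, 2.94], [-0.97, 2.17], [0.19, 2.56], [-1.23, 4.37], [0.02, 3.11], [-2.88, 2.88]. Speed limits (rad/s): [2.39, 2.39, 3.01, 3.14, 3.14, 3.14].

INTERFACE

Orientations are given as a rotation vector (axis times angle).
In Python, from cell import readout, viewer, ticket, search_frame, pinpoint gives the robot as it stands.
- The arm moves only by the tool send_rows, never from a script. Its argument "commands" is a list of rows, each an object with "offset": the shift along the tool's x, y, z as a fraction of full scale, a list of three; "delta_rot": the turn, a rotation vector about the tool's x, y, z as a fraction of full scale, a list of three; "claw": the gripper's target within -1 to 1 (fully open at 1, half-way at 0, shut at -1). A call has 1 to 10 rows; each row shifts and turns the commanded pose from where the row before left it, along the tool's axes as they then stand; what a row does not reach is not made up. Full scale, the value 1, is 0.04 m for a shift and 5 degrees for a turn. A row lasts 1/10 s, in which the tool goes at most 50 mm and 8.59 degrees, less where a joint would pass 70% of its speed; a pose out of reach is approached as far as the arm can. A call with a number of a shift or a turn outside -1 to 1 is refused whole. A call with a gripper value outside its range is refused whole. The fingers move at their own pace and stop on an object; "force" is the grip in N (left out, the last holds). Time passes only in rows, so rows that do not move let the fingers close. It gives the time, the measured TCP pose, the force, the opening and the grip force at its end, in the units of the state.
- readout.state(): the state, without advancing time (a new reading comes with each control period).
- viewer.snapshot(name): name is "scene" or "top" or "wrist"; returns a dict with "image" (400x640x3 uint8, blue, green, red), "depth" (400x640 float32, mm along the optical axis (not along the pixel's ray), 0 where there is no reading), "fx", "fy", "cx", "cy" (pixels), "k1" (the pictures are not rectified: a ray, as slopes to the right and down, at radius r is drawn at 1 + k1 r^2 times it, then the intrinsics apply), "pose" (4x4, takes a point from camera to world coordinates). Camera axes: x right, y down, z forward; pixel columns grow to the right and rows downward; lengths in mm; the calibration is good to about 2 mm. A picture is of the moment at which its call begins.
- ticket.hand_in(): hands the job in; it is judged then, once.
Trained networks look in the newest picture that a camera, given by its name, has taken for a name from the list of things; names that differ only in an ending like _2 or _b are one class to them, and where a whole thing is asked for, a point or a joint stands for the part that bears it (a point fixed in the world has none). Each returns a list of dicts, best first, with "conf" (0 to 1); they miss things now and then, are a little off and sometimes report something else, mostly with a low value. They report only what shows in the picture. A call takes as long as a camera call. They do not tell look-alikes from the thing itself.
- search_frame(camera, target): "position" ([column, row] in pixels, amid what is visible of it).
- pinpoint(camera, target): "position" ([column, row] in pixels: a listed point, or the origin of a listed thing).
The state is a dict: "t": time; "q": joint angles; "joint_velocities": joint speeds; "effort": joint torques, N m; "tcp_pos": TCP position; "tool_rot": TCP orientation; "ft_force": force on the tool from outside, world axes, zero at the start; "wrist_torque": the same for the moment, N m; "gripper_width": opening from 0.0 (shut) to 1.0 (fully open); "grasp_force": force on a finger pad.
Only numpy, scipy, OpenCV 4.12 (cv2) and the standard library are available. Lean on these libraries where they do the work, as an engineer would, in place of code of your own. Each camera call takes 0.05 s, during which the arm holds its last target. There are 200 camera calls.

## Working session

There is one attempt and no reset: what is moved stays moved. The work goes in short steps, Python scripts to look and compute and a tool call to move; the robot and the scene stay as the last step left them, time stands still between calls to the robot, and variables do not carry over. Pictures are saved under pics/ and viewed, at most 10 in all, crops included, and the job is handed in when it is done.

Besides the shell and the picture viewer there is one more tool, called after "Request:" by a JSON object that holds its "method" and its "body", one argument or row to a line. send_rows: Moves the arm, as the interface text tells. Shift numbers are shares of 0.04 m and turn numbers shares of 5 degrees, none past 1 either way. Its arguments: {"type":"object","properties":{"commands":{"type":"array"},"force":{"type":"number"}},"required":["commands"]}

```bash
mkdir -p pics
cat > h.py <<'E'
import numpy as np, cv2
from cell import readout, viewer, ticket, search_frame, pinpoint
def K(s): return np.array([[s['fx'],0,s['cx']],[0,s['fy'],s['cy']],[0,0,1.]]), np.array([s['k1'],0,0,0.])
def ray(s,px):
    k,d=K(s); u=cv2.undistortPoints(np.array([[px]],float),k,d)[0,0]
    return s['pose'][:3,3], s['pose'][:3,:3]@np.array([u[0],u[1],1])
def atz(s,px,z):
    o,r=ray(s,px); return o+r*(z-o[2])/r[2]
def cloud(s):
    k,d=K(s); h,w=s['depth'].shape
    g=np.stack(np.meshgrid(np.arange(w),np.arange(h)),-1).reshape(-1,1,2).astype(float)
    u=cv2.undistortPoints(g,k,d)[:,0]; D=s['depth'].reshape(-1,1)
    P=np.hstack([u*D,D])@s['pose'][:3,:3].T+s['pose'][:3,3]
    P[D[:,0]==0]=np.nan
    return P.reshape(h,w,3)
E
python3 - <<'E'
from h import *
np.set_printoptions(precision=1,suppress=True)
ims=[]
for c in ['scene','top']:
    s=viewer.snapshot(c); cv2.imwrite(f'pics/{c}0.png',s['image']); C=cloud(s)
    print(c,s['pose'][:3,3])
    for n in ['valve_base','base_seat','valve_body','body_top','valve_cap','soapstone_holder','weld_magnet','adjustable_wrench','try_square']:
        for f in (search_frame,pinpoint):
            for r in f(c,n)[:3]:
                p=r['position']; x,y=[int(round(v)) for v in p]
                print(n,f.__name__ if hasattr(f,'__name__') else '',np.array(p),round(r['conf'],2),C[min(y,399),min(x,639)])
print(readout.state())
E
```

```text
scene [ 138.  -839.2  503.3]
valve_base call [283.9 211.7] 0.65 [477.  -20.9  22.1]
valve_base call [282.  271.2] 0.62 [ 386.7 -224.2   28. ]
valve_base call [320.9 160.7] 0.52 [693.9 228.9   9. ]
valve_base call [281.6 275.1] 0.66 [ 386.7 -223.8   19.3]
valve_base call [284.  216.1] 0.57 [477.9 -18.2  10.7]
valve_base call [445.9 260.5] 0.3 [ 695.5 -290.2   -0.2]
base_seat call [359.1 257.1] 0.73 [ 515.5 -263.8   43.4]
base_seat call [281.1 273.1] 0.7 [ 385.2 -223.    23.5]
base_seat call [285.  207.8] 0.59 [479.9 -19.9  30.6]
base_seat call [281.8 266. ] 0.83 [ 392.6 -210.2   27.7]
base_seat call [287.  199.1] 0.56 [493.3  -0.2  40.2]
valve_body call [355.6 257.3] 0.56 [ 516.  -253.5   37. ]
valve_body call [354.4 264.5] 0.91 [ 505.7 -264.5   32.1]
body_top call [356.8 259.5] 0.7 [ 513.3 -261.4   36.4]
body_top call [355.7 248.5] 0.93 [ 535.3 -221.6   31.9]
valve_cap call [266.1 172. ] 0.82 [513.6 179.5  29. ]
valve_cap call [265.2 175.4] 0.93 [510.2 178.4  21.8]
soapstone_holder call [385.1 201.6] 0.85 [712.  -57.5  11.6]
soapstone_holder call [388.2 207.3] 0.77 [717.7 -62.9  -0.1
[... 1862 characters left out ...]
684.9 230.9  -3.8]
adjustable_wrench call [356.1 148.6] 0.16 [ 713. -144.   11.]
try_square call [402.  161.1] 0.89 [ 649.9 -270.2    9.6]
try_square call [246.5 226.4] 0.68 [513.3 207.   37.5]
try_square call [320.5 225.2] 0.17 [480.9   7.1  37.4]
try_square call [401.9 151.9] 0.62 [ 684.3 -280.     1. ]
{'t': 1.9, 'q': array([ 0.9,  0.3,  1.5,  0. ,  1.3, -0.2]), 'joint_velocities': array([-0.,  0.,  0.,  0., -0., -0.]), 'effort': array([ -0. , -41.2, -26. ,  -0. ,   0. ,   0. ]), 'tcp_pos': array([213.5, 479.6, 248.3]), 'tool_rot': array([0.7, 3.1, 0. ]), 'ft_force': array([-0.2, -0.7,  0.3]), 'wrist_torque': array([-0.,  0.,  0.]), 'grasp_force': 0.0, 'gripper_width': 0.9968792779345623}
```

View pics/top0.png

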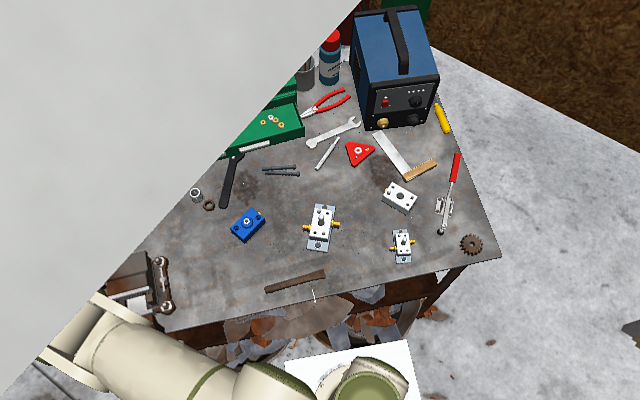

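View pics/scene0.png

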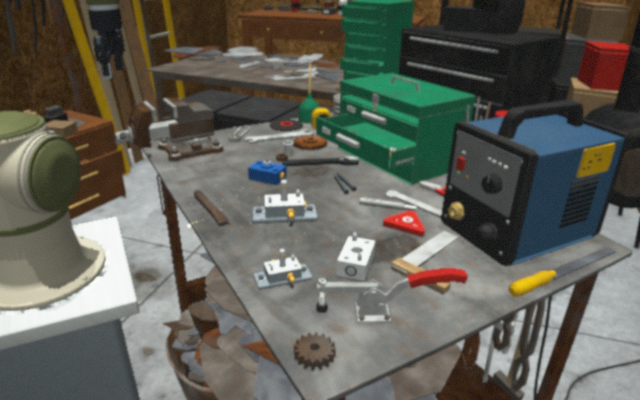

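The top picture shows two candidate manifolds: A at top (322,227), and B at (402,245). A looks clearly larger, with its seat at about 40 mm against 28 mm for B, so it fits the description. The aluminium body is at (400,196) and the blue cap at (247,225). I'll confirm the manifold in one crop.

Run:
```python
from h import *
np.set_printoptions(precision=1,suppress=True)
s=viewer.snapshot('top'); C=cloud(s)
cv2.imwrite('pics/c1.png',cv2.resize(s['image'][170:275,220:430],None,fx=3.8,fy=3.8,interpolation=cv2.INTER_CUBIC))
for n,c,zl,zh in [('base',(475,5),34,46),('small',(386,-205),20,36),('body',(525,-230),28,44),('cap',(512,203),28,42)]:
    m=(np.hypot(C[...,0]-c[0],C[...,1]-c[1])<65)&(C[...,2]>zl)&(C[...,2]<zh)
    p=C[m]; r=cv2.minAreaRect(p[:,:2].astype(np.float32)); print(n,m.sum(),np.array(r[0]),np.array(r[1]),r[2],np.median(p[:,2]))
st=readout.state(); print(st['q'],st['tool_rot'])
w=viewer.snapshot('wrist'); print(w['pose'],w['fx'])
from scipy.spatial.transform import Rotation as R
T=R.from_rotvec(st['tool_rot']).as_matrix(); print(T, T.T@(w['pose'][:3,3]-st['tcp_pos']), T.T@w['pose'][:3,:3])
```

```text
base 452 [487.6   4.5] [53.4 84.9] 70.15618896484375 38.81221546877293
small 264 [ 396.2 -199.3] [54.6 60.6] 78.1666030883789 27.084258796501672
body 460 [ 531.  -230.2] [84.7 55.9] 46.97227478027344 34.72876883818253
cap 472 [525.  204.2] [54.6 85.2] 39.35299301147461 33.538610882650005
[ 0.9  0.3  1.5  0.   1.3 -0.2] [-0.7 -3.1 -0. ]
[[  0.4   0.9   0.2 152. ]
 [  0.9  -0.4  -0.1 505.8]
 [ -0.    0.3  -1.  373.8]
 [  0.    0.    0.    1. ]] 314.67595734802916
[[-0.9  0.4 -0. ]
 [ 0.4  0.9  0. ]
 [ 0.   0.  -1. ]] [  66.9   -1.1 -125.5] [[ 0.  -1.  -0.3]
 [ 1.   0.  -0. ]
 [ 0.  -0.3  1. ]]
```

View pics/c1.png

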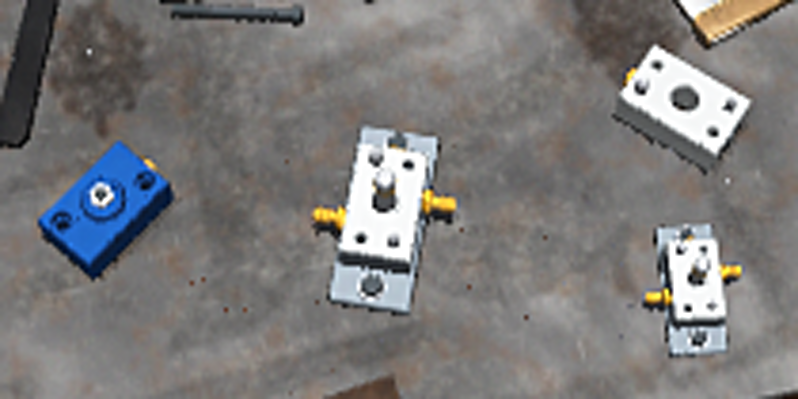

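The crop confirms it: the middle manifold (crop (380,205)) is the large one, and the right one (695,280) is the small look-alike. The body is at crop (685,100) with its plug on the upper left. The cap is at (105,205) with its plug on the upper right. The wrist camera goes over the manifold first.

```bash
cat >> h.py <<'E'
from scipy.spatial.transform import Rotation as R
def plan(p,yaw=None,z=None):
    "tool-frame shift (units of 40mm), and turn about tool z (units of 5 deg) to reach p with tool x at yaw deg"
    st=readout.state(); T=R.from_rotvec(st['tool_rot']).as_matrix()
    cy=np.degrees(np.arctan2(T[1,0],T[0,0]))
    d=T.T@(np.array(p,float)-st['tcp_pos'])
    print('t',round(st['t'],2),'tcp',np.round(st['tcp_pos'],1),'yaw',round(cy,2),'q6',round(np.degrees(st['q'][5]),1),'tilt',np.round(T[:,2],4),'shift mm',np.round(d,2),'units',np.round(d/40,3))
    if yaw is not None:
        for a in (yaw,yaw+180):
            e=(cy-a+180)%360-180; print('  turn to',round(a,1),': deg',round(e,2),'units',round(e/5,3))
E
python3 - <<'E'
from h import *
plan((480,5,220),-18)
E
```

```text
t 2.0 tcp [213.5 479.6 248.3] yaw 156.01 q6 -12.8 tilt [ 0.  0. -1.] shift mm [-436.47 -325.25   28.31] units [-10.912  -8.131   0.708]
  turn to -18 : deg 174.01 units 34.801
  turn to 162 : deg -5.99 units -1.199
```

Request:
{"method": "send_rows", "body": {
  "commands": [
    {"offset":[-0.9,-0.68,0],"delta_rot":[0,0,0],"claw":1},
    {"offset":[-0.9,-0.68,0],"delta_rot":[0,0,0],"claw":1},
    {"offset":[-0.9,-0.68,0],"delta_rot":[0,0,0],"claw":1},
    {"offset":[-0.9,-0.68,0],"delta_rot":[0,0,0],"claw":1},
    {"offset":[-0.9,-0.68,0],"delta_rot":[0,0,0],"claw":1},
    {"offset":[-0.9,-0.68,0],"delta_rot":[0,0,0],"claw":1},
    {"offset":[-0.9,-0.68,0],"delta_rot":[0,0,0],"claw":1},
    {"offset":[-0.9,-0.68,0],"delta_rot":[0,0,0],"claw":1},
    {"offset":[-0.9,-0.68,0],"delta_rot":[0,0,0],"claw":1},
    {"offset":[-0.9,-0.68,0],"delta_rot":[0,0,0],"claw":1}
  ]
}}

```text
t: 3.0
tcp_pos: [432.4, 82.9, 248.5]
tool_rot: [0.653, 3.072, 0.0]
ft_force: [0.7, 0.8, 0.9]
gripper_width: 0.999
grasp_force: 0.0
```

Request:
{"method": "send_rows", "body": {
  "commands": [
    {"offset":[-0.95,-0.67,0.35],"delta_rot":[0,0,0],"claw":1},
    {"offset":[-0.95,-0.67,0.35],"delta_rot":[0,0,0],"claw":1},
    {"offset":[0,0,0],"delta_rot":[0,0,-0.6],"claw":1},
    {"offset":[0,0,0],"delta_rot":[0,0,-0.6],"claw":1},
    {"offset":[0,0,0],"delta_rot":[0,0,0],"claw":1},
    {"offset":[0,0,0],"delta_rot":[0,0,0],"claw":1}
  ]
}}

```text
t: 3.6
tcp_pos: [479.4, 5.0, 220.4]
tool_rot: [0.493, 3.102, -0.0]
ft_force: [0.5, -0.3, 0.0]
gripper_width: 1.002
grasp_force: 0.0
```

Run:
```python
from h import *
np.set_printoptions(precision=1,suppress=True)
w=viewer.snapshot('wrist'); C=cloud(w)
plan((480,5,220),-18)
for n in ['valve_base','base_seat','valve_stem']:
  for r in pinpoint('wrist',n)[:2]:
    print(n,np.array(r['position']),r['conf'],atz(w,r['position'],0 if n=='valve_base' else 40))
m=(np.hypot(C[...,0]-485,C[...,1]-5)<75)&(C[...,2]>36)&(C[...,2]<44)
p=C[m]; r=cv2.minAreaRect(p[:,:2].astype(np.float32)); print(m.sum(),np.array(r[0]),np.array(r[1]),r[2],np.median(p[:,2]))
cv2.imwrite('pics/w1.png',cv2.resize(w['image'],(800,500)))
```

```text
t 3.65 tcp [479.4   5.1 220.4] yaw 161.96 q6 -85.4 tilt [ 0. -0. -1.] shift mm [-0.6  0.1  0.4] units [-0.  0.  0.]
  turn to -18 : deg 179.96 units 35.991
  turn to 162 : deg -0.04 units -0.009
valve_base [322.3 184.3] 0.65 [486.3   3.    0. ]
valve_base [121.5 162.6] 0.59 [ 391.7 -204.7    0. ]
base_seat [103.9 171.4] 0.77 [ 396.5 -200.1   40. ]
base_seat [320.9 195.2] 0.71 [488.2   0.7  40. ]Traceback (most recent call last):
  File "<stdin>", line 6, in <module>
ValueError: it knows: adjustable_wrench, base_seat, body_top, soapstone_holder, try_square, valve_base, valve_body, valve_cap, weld_magnet
```

```bash
cat >> h.py <<'E'
def rect(C,c,zl,zh,rad=75):
    m=(np.hypot(C[...,0]-c[0],C[...,1]-c[1])<rad)&(C[...,2]>zl)&(C[...,2]<zh)
    m=cv2.morphologyEx(m.astype(np.uint8),cv2.MORPH_OPEN,np.ones((3,3),np.uint8))>0
    p=C[m]; r=cv2.minAreaRect(p[:,:2].astype(np.float32)); b=cv2.boxPoints(r)
    e=[b[1]-b[0],b[2]-b[1]]; e=max(e,key=np.linalg.norm)
    print('rect n',m.sum(),'centre',np.round(r[0],1),'size',np.round(r[1],1),'long axis deg',round(np.degrees(np.arctan2(e[1],e[0]))%180,2),'z',round(float(np.median(p[:,2])),1))
E
python3 - <<'E'
from h import *
w=viewer.snapshot('wrist'); C=cloud(w)
rect(C,(487,3),36,44)
cv2.imwrite('pics/w1.png',cv2.resize(w['image'][90:310,180:460],None,fx=2.7,fy=2.7,interpolation=cv2.INTER_CUBIC))
E
```

```text
rect n 3570 centre [486.9   2. ] size [52.1 84.4] long axis deg 160.57 z 40.0
```

View pics/w1.png

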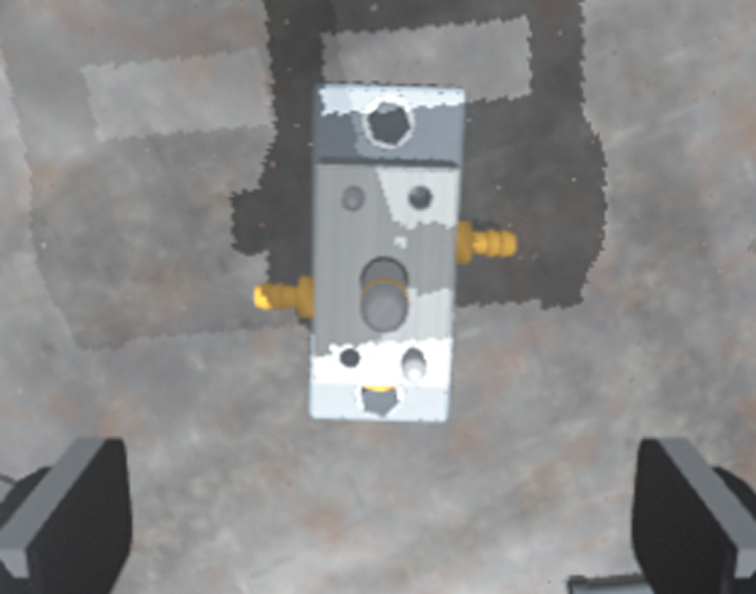

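The crop shows the manifold with its brass plug at the bottom end (380,388), pointing away from the robot. The thick dowel is at (413,362), the other at (352,197), and the stem at (383,300). So the base x yaw is about -19.4° and its centre about (486.9, 2.0). Next is the body, whose yaw is about 47°.

Run:
```python
from h import *
plan((530,-232,200),47)
```

```text
t 3.8 tcp [479.4   5.1 220.4] yaw 161.99 q6 -85.4 tilt [ 2.e-04 -1.e-04 -1.e+00] shift mm [-121.42 -209.81   20.46] units [-3.036 -5.245  0.512]
  turn to 47 : deg 114.99 units 22.999
  turn to 227 : deg -65.01 units -13.001
```

Request:
{"method": "send_rows", "body": {
  "commands": [
    {"offset":[-0.506,-0.874,0.08],"delta_rot":[0,0,0],"claw":1},
    {"offset":[-0.506,-0.874,0.08],"delta_rot":[0,0,0],"claw":1},
    {"offset":[-0.506,-0.874,0.08],"delta_rot":[0,0,0],"claw":1},
    {"offset":[-0.506,-0.874,0.08],"delta_rot":[0,0,0],"claw":1},
    {"offset":[-0.506,-0.874,0.08],"delta_rot":[0,0,0],"claw":1},
    {"offset":[-0.506,-0.874,0.08],"delta_rot":[0,0,0],"claw":1},
    {"offset":[0,0,0],"delta_rot":[0,0,1],"claw":1},
    {"offset":[0,0,0],"delta_rot":[0,0,1],"claw":1},
    {"offset":[0,0,0],"delta_rot":[0,0,1],"claw":1}
  ]
}}

```text
t: 4.7
tcp_pos: [530.1, -232.3, 200.9]
tool_rot: [-0.899, -3.01, -0.0]
ft_force: [0.7, -0.6, -0.4]
gripper_width: 1.004
grasp_force: 0.0
```

Request:
{"method": "send_rows", "body": {
  "commands": [
    {"offset":[0,0,0],"delta_rot":[0,0,1],"claw":1},
    {"offset":[0,0,0],"delta_rot":[0,0,1],"claw":1},
    {"offset":[0,0,0],"delta_rot":[0,0,1],"claw":1},
    {"offset":[0,0,0],"delta_rot":[0,0,1],"claw":1},
    {"offset":[0,0,0],"delta_rot":[0,0,1],"claw":1},
    {"offset":[0,0,0],"delta_rot":[0,0,1],"claw":1},
    {"offset":[0,0,0],"delta_rot":[0,0,1],"claw":1},
    {"offset":[0,0,0],"delta_rot":[0,0,1],"claw":1},
    {"offset":[0,0,0],"delta_rot":[0,0,1],"claw":1},
    {"offset":[0,0,0],"delta_rot":[0,0,1],"claw":1}
  ]
}}

```text
t: 5.7
tcp_pos: [530.2, -232.0, 201.1]
tool_rot: [2.086, 2.349, 0.0]
ft_force: [0.2, 1.0, 0.4]
gripper_width: 0.997
grasp_force: 0.0
```

Request:
{"method": "send_rows", "body": {
  "commands": [
    {"offset":[0,0,0],"delta_rot":[0,0,1],"claw":1},
    {"offset":[0,0,0],"delta_rot":[0,0,1],"claw":1},
    {"offset":[0,0,0],"delta_rot":[0,0,1],"claw":1},
    {"offset":[0,0,0],"delta_rot":[0,0,1],"claw":1},
    {"offset":[0,0,0],"delta_rot":[0,0,1],"claw":1},
    {"offset":[0,0,0],"delta_rot":[0,0,1],"claw":1},
    {"offset":[0,0,0],"delta_rot":[0,0,1],"claw":1},
    {"offset":[0,0,0],"delta_rot":[0,0,1],"claw":1},
    {"offset":[0,0,0],"delta_rot":[0,0,1],"claw":1},
    {"offset":[0,0,0],"delta_rot":[0,0,1],"claw":1}
  ]
}}

```text
t: 6.7
tcp_pos: [530.2, -232.0, 201.1]
tool_rot: [2.883, 1.247, -0.0]
ft_force: [0.1, 0.8, 0.6]
gripper_width: 1.001
grasp_force: 0.0
```

Run:
```python
from h import *
w=viewer.snapshot('wrist'); C=cloud(w)
rect(C,(528,-232),32,40)
for n in ['valve_body','body_top']:
  for r in pinpoint('wrist',n)[:2]:
    print(n,np.round(r['position']),round(r['conf'],2),np.round(atz(w,r['position'],0 if n=='valve_body' else 36),1))
plan((530,-232,200),47)
cv2.imwrite('pics/w2.png',w['image'])
```

```text
rect n 4039 centre [ 529.8 -231.6] size [84.5 52.2] long axis deg 46.05 z 35.9
valve_body [321. 181.] 0.95 [ 531.5 -232.6    0. ]
body_top [316. 192.] 0.6 [ 525.7 -232.1   36. ]
t 6.85 tcp [ 530.2 -232.   201.1] yaw 47.11 q6 7.7 tilt [-0.  0. -1.] shift mm [-0.1  -0.12  1.08] units [-0.002 -0.003  0.027]
  turn to 47 : deg 0.11 units 0.022
  turn to 227 : deg -179.89 units -35.978
```

View pics/w2.png

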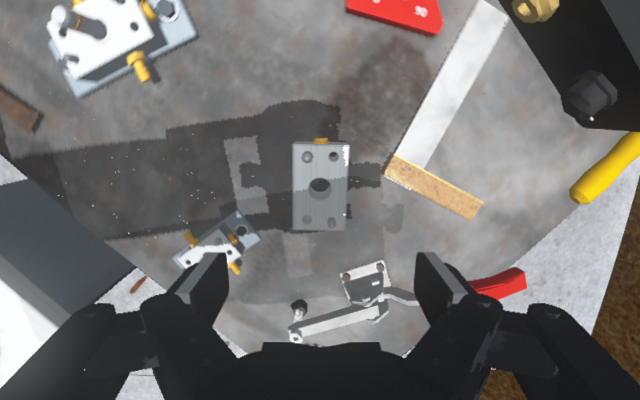

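The picture shows the body at (320,187) with its plug up at (320,140), which is the tool +x side, so the yaw is about 46°. The clamp at (365,285) lies on the tool -x side, so I'll check the clearance before going down.

Run:
```python
from h import *
w=viewer.snapshot('wrist'); C=cloud(w); s=viewer.snapshot('scene'); D=cloud(s)
a=np.radians(46.05); tx=np.array([np.cos(a),np.sin(a)]); ty=np.array([np.sin(a),-np.cos(a)])
for c in (C,D):
    P=c.reshape(-1,3); P=P[np.isfinite(P[:,0])]; d=P[:,:2]-[529.8,-231.6]; u=d@tx; v=d@ty
    for nm,m in [('finger+',(abs(u)<16)&(v>30)&(v<66)),('finger-',(abs(u)<16)&(v<-30)&(v>-66)),('palm rear',(u<-46)&(u>-60)&(abs(v)<60)),('palm front',(u>52)&(u<90)&(abs(v)<50))]:
        print(nm,m.sum(),np.round(np.percentile(P[m,2],[50,99,100]),1) if m.sum() else '')
plan((529.8,-231.6,25),46.05)
```

```text
finger+ 12468 [250.3 278.6 280.7]
finger- 15114 [251.9 278.8 280.9]
palm rear 896 [-0.   1.7  2.5]
palm front 3884 [-0.1  1.7  2.5]
finger+ 1375 [265.6 397.6 399. ]
finger- 1005 [250.8 357.6 391.2]
palm rear 907 [420.7 462.  462.4]
palm front 223 [  0.5   2.7 455.7]
t 6.95 tcp [ 530.1 -232.1  201.1] yaw 47.12 q6 7.6 tilt [ 0.  0. -1.] shift mm [ 1.1000e-01 -5.7000e-01  1.7611e+02] units [ 3.000e-03 -1.400e-02  4.403e+00]
  turn to 46.0 : deg 1.07 units 0.214
  turn to 226.1 : deg -178.93 units -35.786
```

Nothing tall is in the way, so I'll descend and grip.

Request:
{"method": "send_rows", "body": {
  "commands": [
    {"offset":[0,-0.014,0.8],"delta_rot":[0,0,0.214],"claw":1},
    {"offset":[0,0,0.8],"delta_rot":[0,0,0],"claw":1},
    {"offset":[0,0,0.8],"delta_rot":[0,0,0],"claw":1},
    {"offset":[0,0,0.8],"delta_rot":[0,0,0],"claw":1},
    {"offset":[0,0,0.6],"delta_rot":[0,0,0],"claw":1},
    {"offset":[0,0,0.4],"delta_rot":[0,0,0],"claw":1},
    {"offset":[0,0,0.2],"delta_rot":[0,0,0],"claw":1},
    {"offset":[0,0,0],"delta_rot":[0,0,0],"claw":1},
    {"offset":[0,0,0],"delta_rot":[0,0,0],"claw":0.2},
    {"offset":[0,0,0],"delta_rot":[0,0,0],"claw":0.2}
  ],
  "force": 60
}}

```text
t: 7.95
tcp_pos: [530.2, -232.1, 26.1]
tool_rot: [2.891, 1.226, 0.001]
ft_force: [0.6, -0.5, 0.3]
gripper_width: 0.689
grasp_force: 0.0
```

Request:
{"method": "send_rows", "body": {
  "commands": [
    {"offset":[0,0,0],"delta_rot":[0,0,0],"claw":-0.2},
    {"offset":[0,0,0],"delta_rot":[0,0,0],"claw":-0.2},
    {"offset":[0,0,0],"delta_rot":[0,0,0],"claw":-0.2},
    {"offset":[0,0,0],"delta_rot":[0,0,0],"claw":-0.2},
    {"offset":[0,0,0],"delta_rot":[0,0,0],"claw":-0.2}
  ]
}}

```text
t: 8.45
tcp_pos: [530.1, -232.0, 26.3]
tool_rot: [2.891, 1.226, 0.001]
ft_force: [-0.7, 1.1, 7.0]
gripper_width: 0.596
grasp_force: 65.3
```

Request:
{"method": "send_rows", "body": {
  "commands": [
    {"offset":[0,0,-0.5],"delta_rot":[0,0,0],"claw":-0.2},
    {"offset":[0,0,-0.9],"delta_rot":[0,0,0],"claw":-0.2},
    {"offset":[0,0,-0.9],"delta_rot":[0,0,0],"claw":-0.2},
    {"offset":[0,0,-0.9],"delta_rot":[0,0,0],"claw":-0.2},
    {"offset":[0,0,-0.8],"delta_rot":[0,0,0],"claw":-0.2},
    {"offset":[0.316,-0.861,0],"delta_rot":[0,0,0],"claw":-0.2},
    {"offset":[0.316,-0.861,0],"delta_rot":[0,0,0],"claw":-0.2},
    {"offset":[0.316,-0.861,0],"delta_rot":[0,0,0],"claw":-0.2},
    {"offset":[0.316,-0.861,0],"delta_rot":[0,0,0],"claw":-0.2},
    {"offset":[0.316,-0.861,0],"delta_rot":[0,0,0],"claw":-0.2}
  ]
}}

```text
t: 9.45
tcp_pos: [448.7, -65.2, 184.8]
tool_rot: [-2.892, -1.225, 0.001]
ft_force: [-0.1, -0.1, -3.6]
gripper_width: 0.593
grasp_force: 64.9
```

Request:
{"method": "send_rows", "body": {
  "commands": [
    {"offset":[0.316,-0.861,0],"delta_rot":[0,0,0],"claw":-0.2},
    {"offset":[0.316,-0.861,0],"delta_rot":[0,0,0],"claw":-0.2},
    {"offset":[0.316,-0.861,0],"delta_rot":[0,0,0],"claw":-0.2},
    {"offset":[0,0,0],"delta_rot":[0,0,0.9],"claw":-0.2},
    {"offset":[0,0,0],"delta_rot":[0,0,0.9],"claw":-0.2},
    {"offset":[0,0,0],"delta_rot":[0,0,0.9],"claw":-0.2},
    {"offset":[0,0,0],"delta_rot":[0,0,0.9],"claw":-0.2},
    {"offset":[0,0,0],"delta_rot":[0,0,0.9],"claw":-0.2},
    {"offset":[0,0,0],"delta_rot":[0,0,0.9],"claw":-0.2},
    {"offset":[0,0,0],"delta_rot":[0,0,0.9],"claw":-0.2}
  ]
}}

```text
t: 10.45
tcp_pos: [401.6, 32.6, 184.9]
tool_rot: [-3.117, -0.39, 0.001]
ft_force: [0.5, 0.4, -4.3]
gripper_width: 0.593
grasp_force: 65.3
```

Request:
{"method": "send_rows", "body": {
  "commands": [
    {"offset":[0,0,0],"delta_rot":[0,0,0.9],"claw":-0.2},
    {"offset":[0,0,0],"delta_rot":[0,0,0.9],"claw":-0.2},
    {"offset":[0,0,0],"delta_rot":[0,0,0.9],"claw":-0.2},
    {"offset":[0,0,0],"delta_rot":[0,0,0.9],"claw":-0.2},
    {"offset":[0,0,0],"delta_rot":[0,0,0.9],"claw":-0.2},
    {"offset":[0,0,0],"delta_rot":[0,0,0.9],"claw":-0.2},
    {"offset":[0,0,0],"delta_rot":[0,0,0.9],"claw":-0.2},
    {"offset":[0,0,0],"delta_rot":[0,0,0.5],"claw":-0.2},
    {"offset":[0,0,0],"delta_rot":[0,0,0],"claw":-0.2},
    {"offset":[0,0,0],"delta_rot":[0,0,0],"claw":-0.2}
  ]
}}

```text
t: 11.45
tcp_pos: [401.8, 32.5, 185.0]
tool_rot: [3.096, -0.532, -0.001]
ft_force: [0.6, 0.3, -5.4]
gripper_width: 0.597
grasp_force: 65.3
```

Run:
```python
from h import *
w=viewer.snapshot('wrist'); C=cloud(w)
st=readout.state(); T=R.from_rotvec(st['tool_rot']).as_matrix()
rect(C,(487,2),36,44)
L=(C-st['tcp_pos'])@T   # tool frame
m=(abs(L[...,2]-(-10))<16)&(np.hypot(L[...,0],L[...,1])<75)
P=L[m]; print('in-hand pts',len(P)); 
h=np.histogram(P[:,2],bins=np.arange(-30,12,2)); print(h[0],h[1][0])
zt=h[1][h[0].argmax()]+1
q=L.copy(); rect(L,(0,0),zt-2.5,zt+2.5)
plan((487,2,186),-19.4)
cv2.imwrite('pics/w3.png',w['image'])
```

```text
rect n 5816 centre [486.7   2.3] size [51.7 84. ] long axis deg 159.99 z 39.8
in-hand pts 23016
[    0     0   368   739   329   289   267   287   279  3771 13447   617
   417   425   476   453   493   359     0     0] -30
rect n 17505 centre [6.9 1.5] size [78.2 74.4] long axis deg 89.86 z -9.5
t 11.5 tcp [401.9  32.5 185. ] yaw -19.5 q6 97.4 tilt [-2.e-04  0.e+00 -1.e+00] shift mm [90.41  0.36 -0.98] units [ 2.26   0.009 -0.025]
  turn to -19.4 : deg -0.1 units -0.02
  turn to 160.6 : deg 179.9 units 35.98
```

View pics/w3.png

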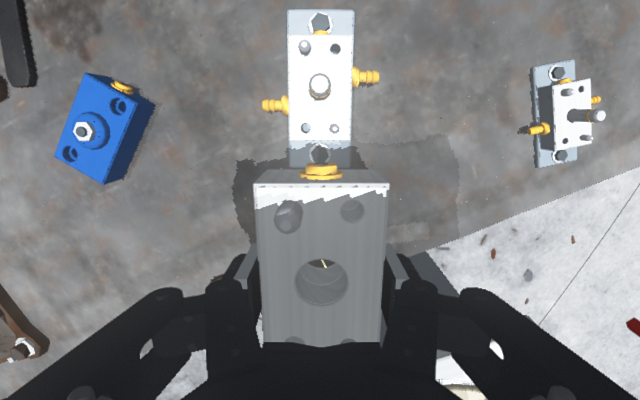

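The picture shows the body held square in the jaws at (320,280), with its plug toward the base. The manifold is in view at (320,90), same plug direction. I'll measure the body in the hand against the manifold.

```bash
cat >> h.py <<'E'
def edges(L,xr,zr,hw=40,name=''):
    "L: points in a frame with part roughly aligned & centred; long side lines -> yaw, y centre; ends -> x"
    P=L.reshape(-1,3); P=P[np.isfinite(P[:,0])]; P=P[(P[:,2]>zr[0])&(P[:,2]<zr[1])&(abs(P[:,1])<hw)&(abs(P[:,0])<60)]
    xs=np.arange(xr[0],xr[1],2.); lo=[];hi=[]
    for x in xs:
        q=P[abs(P[:,0]-x)<1.5][:,1]; lo.append(q.min() if len(q) else np.nan); hi.append(q.max() if len(q) else np.nan)
    out=[]
    for v in (lo,hi):
        v=np.array(v); k=np.isfinite(v); f=np.polyfit(xs[k],v[k],1)
        for _ in range(3):
            e=v-np.polyval(f,xs); g=k&(abs(e)<max(.5,1.5*np.nanstd(e[k]))); f=np.polyfit(xs[g],v[g],1)
        out.append(f)
    ys=np.arange(-18,19,2.); mx=[];mn=[]
    for y in ys:
        q=P[abs(P[:,1]-y)<1.5][:,0]; mx.append(q.max()); mn.append(q.min())
    print(name,'lo',np.round([np.degrees(np.arctan(out[0][0])),out[0][1]],2),'hi',np.round([np.degrees(np.arctan(out[1][0])),out[1][1]],2),'xmax',round(np.median(mx),2),'slope',round(np.degrees(np.arctan(np.polyfit(ys,mx,1)[0])),2),'xmin',round(np.median(mn),2),'slope',round(np.degrees(np.arctan(np.polyfit(ys,mn,1)[0])),2))
E
python3 - <<'E'
from h import *
w=viewer.snapshot('wrist'); C=cloud(w)
st=readout.state(); T=R.from_rotvec(st['tool_rot']).as_matrix()
L=(C-st['tcp_pos'])@T
edges(L,(5,38),(-12.5,-7),30,'hand')
b=T.T@(np.array([486.8,2.15,40])-st['tcp_pos']); print('b in tool',np.round(b,2))
edges(L-b,(-36,36),(-3,3),35,'base')
E
```

```text
hand lo [ -0.34 -24.38] hi [ 0.25 26.95] xmax 43.96 slope 0.26 xmin -27.43 slope -1.11
b in tool [ 90.18   0.27 145.03]
base lo [-2.000e-02 -2.551e+01] hi [ 0.75 25.42] xmax 41.36 slope 0.37 xmin -42.07 slope -1.34
```

The two opposite-yaw views of the base agree to 0.3 mm, at about (486.8, 2.15) with yaw -19.7°. The jaws centre the body in y. So I'll put the TCP over that point and come down in stages, watching the force.

Request:
{"method": "send_rows", "body": {
  "commands": [
    {"offset":[0.56,0,0],"delta_rot":[0,0,0.04],"claw":-0.2},
    {"offset":[0.56,0,0],"delta_rot":[0,0,0],"claw":-0.2},
    {"offset":[0.56,0.007,0],"delta_rot":[0,0,0],"claw":-0.2},
    {"offset":[0.574,0,0.25],"delta_rot":[0,0,0],"claw":-0.2},
    {"offset":[0,0,0.6],"delta_rot":[0,0,0],"claw":-0.2},
    {"offset":[0,0,0.5],"delta_rot":[0,0,0],"claw":-0.2},
    {"offset":[0,0,0.25],"delta_rot":[0,0,0],"claw":-0.2},
    {"offset":[0,0,0],"delta_rot":[0,0,0],"claw":-0.2},
    {"offset":[0,0,0],"delta_rot":[0,0,0],"claw":-0.2}
  ]
}}

```text
t: 12.45
tcp_pos: [487.2, 1.8, 121.9]
tool_rot: [3.095, -0.539, 0.002]
ft_force: [0.6, 0.4, -4.1]
gripper_width: 0.594
grasp_force: 65.1
```

Run:
```python
from h import *
plan((486.8,2.15,84),-19.7)
```

```text
t 12.45 tcp [487.2   1.8 121.9] yaw -19.75 q6 96.1 tilt [ 1.1e-03 -3.0e-04 -1.0e+00] shift mm [-0.6  -0.22 37.85] units [-0.015 -0.005  0.946]
  turn to -19.7 : deg -0.05 units -0.01
  turn to 160.3 : deg 179.95 units 35.99
```

Request:
{"method": "send_rows", "body": {
  "commands": [
    {"offset":[-0.015,-0.005,0.3],"delta_rot":[0,0,0],"claw":-0.2},
    {"offset":[0,0,0.3],"delta_rot":[0,0,0],"claw":-0.2},
    {"offset":[0,0,0.3],"delta_rot":[0,0,0],"claw":-0.2},
    {"offset":[0,0,0.1],"delta_rot":[0,0,0],"claw":-0.2},
    {"offset":[0,0,0.05],"delta_rot":[0,0,0],"claw":-0.2},
    {"offset":[0,0,0],"delta_rot":[0,0,0],"claw":-0.2}
  ]
}}

```text
t: 13.05
tcp_pos: [486.4, 2.2, 79.0]
tool_rot: [3.095, -0.539, -0.0]
ft_force: [0.4, -0.5, -4.2]
gripper_width: 0.598
grasp_force: 65.2
```

Request:
{"method": "send_rows", "body": {
  "commands": [
    {"offset":[0,0,0.05],"delta_rot":[0,0,0],"claw":-0.2},
    {"offset":[0,0,0.05],"delta_rot":[0,0,0],"claw":-0.2},
    {"offset":[0,0,0],"delta_rot":[0,0,0],"claw":-0.2}
  ]
}}

```text
t: 13.35
tcp_pos: [486.0, 2.7, 74.9]
tool_rot: [-3.094, 0.539, 0.001]
ft_force: [-0.7, 4.9, -5.4]
gripper_width: 0.598
grasp_force: 65.4
```

Request:
{"method": "send_rows", "body": {
  "commands": [
    {"offset":[-0.01,0,0.06],"delta_rot":[0,0,0],"claw":-0.2},
    {"offset":[0,0,0.06],"delta_rot":[0,0,0],"claw":-0.2},
    {"offset":[0,0,0.04],"delta_rot":[0,0,0],"claw":-0.2},
    {"offset":[0,0,0],"delta_rot":[0,0,0],"claw":-0.2}
  ]
}}

```text
t: 13.75
tcp_pos: [485.9, 3.0, 68.6]
tool_rot: [-3.094, 0.539, 0.001]
ft_force: [-1.3, 6.3, -4.2]
gripper_width: 0.597
grasp_force: 65.7
```

Request:
{"method": "send_rows", "body": {
  "commands": [
    {"offset":[0,0,0.05],"delta_rot":[0,0,0],"claw":-0.2},
    {"offset":[0,0,0],"delta_rot":[0,0,0],"claw":-0.2},
    {"offset":[0,0,0],"delta_rot":[0,0,0],"claw":-0.2}
  ]
}}

```text
t: 14.05
tcp_pos: [485.8, 3.0, 66.7]
tool_rot: [-3.094, 0.539, 0.001]
ft_force: [-1.3, 6.0, -2.3]
gripper_width: 0.595
grasp_force: 65.8
```

Request:
{"method": "send_rows", "body": {
  "commands": [
    {"offset":[0,0,0.04],"delta_rot":[0,0,0],"claw":-0.2},
    {"offset":[0,0,0],"delta_rot":[0,0,0],"claw":-0.2},
    {"offset":[0,0,0],"delta_rot":[0,0,0],"claw":-0.2}
  ]
}}

```text
t: 14.35
tcp_pos: [485.8, 3.0, 66.3]
tool_rot: [-3.094, 0.539, 0.0]
ft_force: [-8.6, 8.2, 13.1]
gripper_width: 0.592
grasp_force: 67.5
```

It seated at TCP z = 66.3, exactly as predicted. I'll release it, rise and look.

Request:
{"method": "send_rows", "body": {
  "commands": [
    {"offset":[0,0,-0.03],"delta_rot":[0,0,0],"claw":0.4},
    {"offset":[0,0,0],"delta_rot":[0,0,0],"claw":1},
    {"offset":[0,0,0],"delta_rot":[0,0,0],"claw":1},
    {"offset":[0,0,0],"delta_rot":[0,0,0],"claw":1},
    {"offset":[0,0,0],"delta_rot":[0,0,0],"claw":1},
    {"offset":[0,0,-0.5],"delta_rot":[0,0,0],"claw":1},
    {"offset":[0,0,-1],"delta_rot":[0,0,0],"claw":1},
    {"offset":[0,0,-1],"delta_rot":[0,0,0],"claw":1},
    {"offset":[0,0,-1],"delta_rot":[0,0,0],"claw":1},
    {"offset":[0,0,0],"delta_rot":[0,0,0],"claw":1}
  ]
}}

```text
t: 15.35
tcp_pos: [487.9, 1.9, 211.1]
tool_rot: [3.094, -0.539, 0.015]
ft_force: [0.4, 0.2, -0.6]
gripper_width: 1.0
grasp_force: 0.0
```

Run:
```python
from h import *
w=viewer.snapshot('wrist'); C=cloud(w)
rect(C,(486,2.5),72,80)
plan((525,204,206),-51)
cv2.imwrite('pics/w4.png',w['image'])
```

```text
rect n 4921 centre [487.    1.7] size [52.2 84.4] long axis deg 160.17 z 75.8
t 15.4 tcp [486.8   2.1 208.3] yaw -19.77 q6 96.2 tilt [ 0.0047 -0.0012 -1.    ] shift mm [ -32.36 -202.89    2.19] units [-0.809 -5.072  0.055]
  turn to -51 : deg 31.23 units 6.247
  turn to 129 : deg -148.77 units -29.753
```

View pics/w4.png

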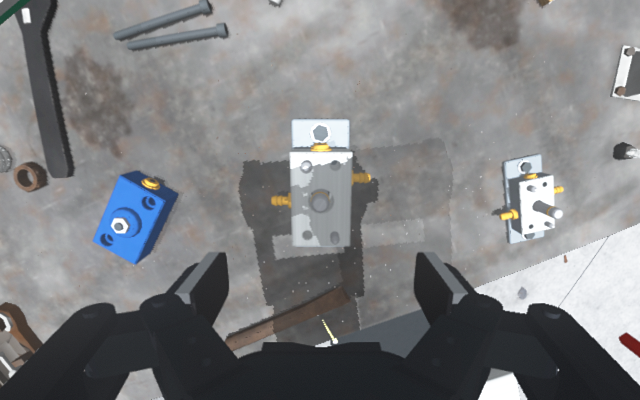

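The picture shows the body seated on the manifold at (321,198), plug up at (320,148), with its top level at z = 75.8. Now the cap.

Request:
{"method": "send_rows", "body": {
  "commands": [
    {"offset":[-0.135,-0.845,0],"delta_rot":[0,0,0],"claw":1},
    {"offset":[-0.135,-0.845,0],"delta_rot":[0,0,0],"claw":1},
    {"offset":[-0.135,-0.845,0],"delta_rot":[0,0,0],"claw":1},
    {"offset":[-0.135,-0.845,0],"delta_rot":[0,0,0],"claw":1},
    {"offset":[-0.135,-0.845,0],"delta_rot":[0,0,0],"claw":1},
    {"offset":[-0.135,-0.845,0.1],"delta_rot":[0,0,0],"claw":1},
    {"offset":[0,0,0],"delta_rot":[0,0,0.9],"claw":1},
    {"offset":[0,0,0],"delta_rot":[0,0,0.9],"claw":1},
    {"offset":[0,0,0],"delta_rot":[0,0,0.9],"claw":1},
    {"offset":[0,0,0],"delta_rot":[0,0,0.9],"claw":1}
  ]
}}

```text
t: 16.4
tcp_pos: [523.5, 204.1, 200.4]
tool_rot: [2.97, -1.021, -0.004]
ft_force: [0.5, -0.4, 0.0]
gripper_width: 1.002
grasp_force: 0.0
```

Request:
{"method": "send_rows", "body": {
  "commands": [
    {"offset":[0,0,0],"delta_rot":[0,0,0.9],"claw":1},
    {"offset":[0,0,0],"delta_rot":[0,0,0.9],"claw":1},
    {"offset":[0,0,0],"delta_rot":[0,0,0.85],"claw":1},
    {"offset":[0,0,0],"delta_rot":[0,0,0],"claw":1},
    {"offset":[0,0,0],"delta_rot":[0,0,0],"claw":1}
  ]
}}

```text
t: 16.9
tcp_pos: [523.8, 204.1, 201.2]
tool_rot: [2.836, -1.35, -0.002]
ft_force: [0.3, -0.8, 0.0]
gripper_width: 0.998
grasp_force: 0.0
```

Run:
```python
from h import *
w=viewer.snapshot('wrist'); C=cloud(w)
rect(C,(524,203),30,38)
for r in pinpoint('wrist','valve_cap')[:1]: print(np.round(r['position']),r['conf'],np.round(atz(w,r['position'],0),1))
plan((525,204,25),-51)
cv2.imwrite('pics/w5.png',w['image'])
```

```text
rect n 3476 centre [524.9 203.1] size [52.1 83.8] long axis deg 129.16 z 33.9
[319. 182.] 0.86 [525.9 203.7   0. ]
t 17.0 tcp [523.9 204.1 201.7] yaw -50.93 q6 150.3 tilt [-9.e-04 -2.e-04 -1.e+00] shift mm [  0.84  -0.89 176.72] units [ 0.021 -0.022  4.418]
  turn to -51 : deg 0.07 units 0.013
  turn to 129 : deg -179.93 units -35.987
```

View pics/w5.png

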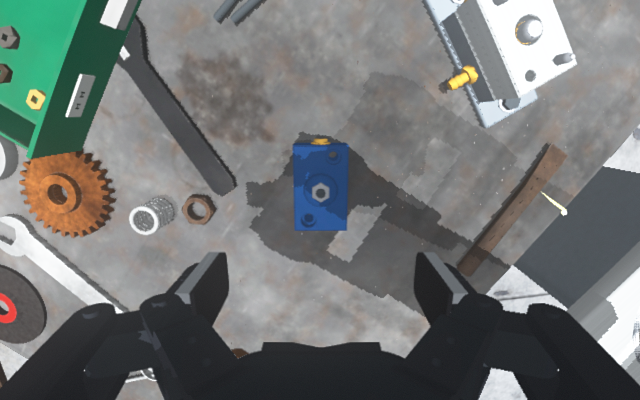

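The cap is at (320,187) with its plug up at (320,141), which is the tool +x side, and the jaws have clear space around it. Descend and grip.

Request:
{"method": "send_rows", "body": {
  "commands": [
    {"offset":[0.035,-0.004,0.8],"delta_rot":[0,0,-0.02],"claw":1},
    {"offset":[0,0,0.8],"delta_rot":[0,0,0],"claw":1},
    {"offset":[0,0,0.8],"delta_rot":[0,0,0],"claw":1},
    {"offset":[0,0,0.8],"delta_rot":[0,0,0],"claw":1},
    {"offset":[0,0,0.6],"delta_rot":[0,0,0],"claw":1},
    {"offset":[0,0,0.4],"delta_rot":[0,0,0],"claw":1},
    {"offset":[0,0,0.2],"delta_rot":[0,0,0],"claw":1},
    {"offset":[0,0,0],"delta_rot":[0,0,0],"claw":1},
    {"offset":[0,0,0],"delta_rot":[0,0,0],"claw":0.2},
    {"offset":[0,0,0],"delta_rot":[0,0,0],"claw":0.2}
  ],
  "force": 80
}}

```text
t: 18.0
tcp_pos: [525.6, 203.3, 27.3]
tool_rot: [-2.836, 1.35, -0.002]
ft_force: [0.6, -0.8, -0.9]
gripper_width: 0.69
grasp_force: 0.0
```

Request:
{"method": "send_rows", "body": {
  "commands": [
    {"offset":[0,0,0],"delta_rot":[0,0,0],"claw":-0.2},
    {"offset":[0,0,0],"delta_rot":[0,0,0],"claw":-0.2},
    {"offset":[0,0,0],"delta_rot":[0,0,0],"claw":-0.2},
    {"offset":[0,0,0],"delta_rot":[0,0,0],"claw":-0.2},
    {"offset":[0,0,0],"delta_rot":[0,0,0],"claw":-0.2}
  ]
}}

```text
t: 18.5
tcp_pos: [525.7, 203.3, 27.7]
tool_rot: [-2.836, 1.35, -0.003]
ft_force: [-0.9, -0.5, 6.7]
gripper_width: 0.594
grasp_force: 85.0
```

Run:
```python
from h import *
plan((406,30,185),-19.8)
```

```text
t 18.5 tcp [525.7 203.3  27.7] yaw -50.9 q6 150.1 tilt [ 2.1e-03  3.0e-04 -1.0e+00] shift mm [  59.17  201.92 -157.64] units [ 1.479  5.048 -3.941]
  turn to -19.8 : deg -31.1 units -6.221
  turn to 160.2 : deg 148.9 units 29.779
```

Request:
{"method": "send_rows", "body": {
  "commands": [
    {"offset":[0,0,-0.5],"delta_rot":[0,0,0],"claw":-0.2},
    {"offset":[0,0,-0.9],"delta_rot":[0,0,0],"claw":-0.2},
    {"offset":[0,0,-0.9],"delta_rot":[0,0,0],"claw":-0.2},
    {"offset":[0,0,-0.8],"delta_rot":[0,0,0],"claw":-0.2},
    {"offset":[0.544,0.655,0],"delta_rot":[0,0,0],"claw":-0.2},
    {"offset":[0.544,0.655,0],"delta_rot":[0,0,0],"claw":-0.2},
    {"offset":[0.544,0.655,0],"delta_rot":[0,0,0],"claw":-0.2},
    {"offset":[0.544,0.655,0],"delta_rot":[0,0,0],"claw":-0.2},
    {"offset":[0.544,0.655,0],"delta_rot":[0,0,0],"claw":-0.2},
    {"offset":[0.544,0.655,0],"delta_rot":[0,0,0],"claw":-0.2}
  ]
}}

```text
t: 19.5
tcp_pos: [484.7, 1.5, 150.4]
tool_rot: [2.837, -1.35, -0.0]
ft_force: [-0.2, -0.3, -2.4]
gripper_width: 0.593
grasp_force: 84.5
```

Request:
{"method": "send_rows", "body": {
  "commands": [
    {"offset":[0,0,0],"delta_rot":[0,0,-0.89],"claw":-0.2},
    {"offset":[0,0,0],"delta_rot":[0,0,-0.89],"claw":-0.2},
    {"offset":[0,0,0],"delta_rot":[0,0,-0.89],"claw":-0.2},
    {"offset":[0,0,0],"delta_rot":[0,0,-0.89],"claw":-0.2},
    {"offset":[0,0,0],"delta_rot":[0,0,-0.89],"claw":-0.2},
    {"offset":[0,0,0],"delta_rot":[0,0,-0.89],"claw":-0.2},
    {"offset":[0,0,0],"delta_rot":[0,0,-0.89],"claw":-0.2},
    {"offset":[0,0,0],"delta_rot":[0,0,0],"claw":-0.2},
    {"offset":[0,0,0],"delta_rot":[0,0,0],"claw":-0.2}
  ]
}}

```text
t: 20.4
tcp_pos: [485.2, 2.7, 150.3]
tool_rot: [3.094, -0.542, -0.0]
ft_force: [-0.3, -0.3, -3.2]
gripper_width: 0.592
grasp_force: 84.6
```

Run:
```python
from h import *
w=viewer.snapshot('wrist'); C=cloud(w)
st=readout.state(); T=R.from_rotvec(st['tool_rot']).as_matrix()
L=(C-st['tcp_pos'])@T
edges(L,(18,36),(-9,-3),30,'hand')
plan((486.1,2.9,125),-19.75)
```

```text
hand lo [  0.15 -24.62] hi [ 0.89 26.7 ] xmax 41.23 slope 0.01 xmin -30.42 slope -5.7
t 20.45 tcp [485.3   2.7 150.3] yaw -19.87 q6 96.3 tilt [-1.e-04  0.e+00 -1.e+00] shift mm [ 0.74 -0.43 25.31] units [ 0.019 -0.011  0.633]
  turn to -19.8 : deg -0.12 units -0.025
  turn to 160.2 : deg 179.88 units 35.975
```

Run:
```python
from h import *
w=viewer.snapshot('wrist'); C=cloud(w)
st=readout.state(); T=R.from_rotvec(st['tool_rot']).as_matrix()
L=((C-st['tcp_pos'])@T).reshape(-1,3)
for y in (-15,15):
    m=(abs(L[:,1]-y)<1)&(L[:,0]>36)&(L[:,0]<52)&(L[:,2]<60)
    q=L[m]; q=q[q[:,0].argsort()]; print(y,[tuple(np.round(v,1)) for v in q[::max(1,len(q)//22),[0,2]]])
cv2.imwrite('pics/w6.png',w['image'])
```

```text
-15 [(np.float64(36.1), np.float64(-5.5)), (np.float64(36.5), np.float64(-7.2)), (np.float64(37.0), np.float64(-7.2)), (np.float64(37.2), np.float64(-6.8)), (np.float64(37.9), np.float64(-6.2)), (np.float64(38.2), np.float64(-5.8)), (np.float64(38.5), np.float64(-5.4)), (np.float64(39.0), np.float64(-7.4)), (np.float64(39.5), np.float64(-6.2)), (np.float64(39.9), np.float64(-6.0)), (np.float64(40.2), np.float64(-5.5)), (np.float64(40.7), np.float64(23.6)), (np.float64(40.8), np.float64(18.0)), (np.float64(40.9), np.float64(-3.4)), (np.float64(40.9), np.float64(10.4)), (np.float64(41.0), np.float64(-3.7)), (np.float64(41.0), np.float64(-3.8)), (np.float64(41.0), np.float64(-0.2)), (np.float64(41.0), np.float64(9.9)), (np.float64(41.1), np.float64(11.8)), (np.float64(41.1), np.float64(-2.6)), (np.float64(41.2), np.float64(7.1)), (np.float64(41.3), np.float64(4.5))]
15 [(np.float64(37.0), np.float64(-6.1)), (np.float64(37.4), np.float64(-5.9)), (np.float64(38.0), np.float64(-4.8)), (np.float64(38.1), np.float64(-5.5)), (np.float64(38.8), np.float64(-6.6)), (np.float64(39.2), np.float64(-4.9)), (np.float64(39.6), np.float64(-6.4)), (np.float64(39.8), np.float64(-5.9)), (np.float64(40.3), np.float64(-6.1)), (np.float64(40.5), np.float64(-5.3)), (np.float64(40.8), np.float64(4.7)), (np.float64(40.8), np.float64(10.8)), (np.float64(40.9), np.float64(-5.2)), (np.float64(40.9), np.float64(-3.6)), (np.float64(41.0), np.float64(1.8)), (np.float64(41.0), np.float64(7.9)), (np.float64(41.0), np.float64(24.6)), (np.float64(41.0), np.float64(3.6)), (np.float64(41.0), np.float64(-0.5)), (np.float64(41.1), np.float64(24.2)), (np.float64(41.1), np.float64(16.4)), (np.float64(41.2), np.float64(16.1)), (np.float64(41.2), np.float64(-1.1)), (np.float64(41.3), np.float64(-3.4))]
```

View pics/w6.png

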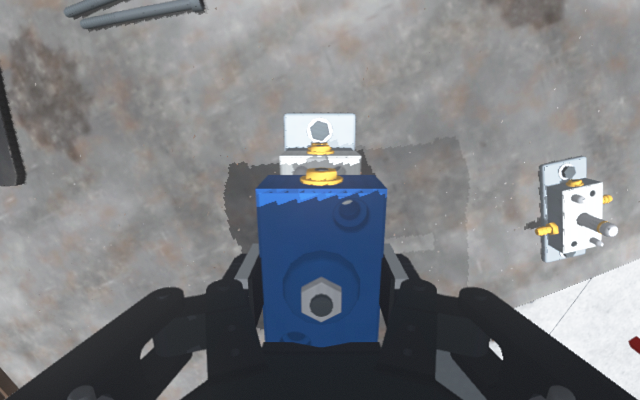

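The picture shows the cap square in the jaws, front edge at row 188, with the body's plug end just visible beyond it at (320,158). The estimates of the cap's x offset in the hand differ by about 2 mm, so I'll start mid-range and feel for the dowel tips.

Request:
{"method": "send_rows", "body": {
  "commands": [
    {"offset":[0.05,-0.005,0.3],"delta_rot":[0,0,-0.02],"claw":-0.2},
    {"offset":[0,0,0.3],"delta_rot":[0,0,0],"claw":-0.2},
    {"offset":[0,0,0.1],"delta_rot":[0,0,0],"claw":-0.2},
    {"offset":[0,0,0],"delta_rot":[0,0,0],"claw":-0.2},
    {"offset":[0,0,0],"delta_rot":[0,0,0],"claw":-0.2}
  ]
}}

```text
t: 21.0
tcp_pos: [487.4, 2.2, 122.3]
tool_rot: [3.095, -0.537, -0.0]
ft_force: [0.3, -0.4, -2.9]
gripper_width: 0.59
grasp_force: 84.6
```

Request:
{"method": "send_rows", "body": {
  "commands": [
    {"offset":[0,0,0.05],"delta_rot":[0,0,0],"claw":-0.2},
    {"offset":[0,0,0.05],"delta_rot":[0,0,0],"claw":-0.2},
    {"offset":[0,0,0],"delta_rot":[0,0,0],"claw":-0.2}
  ]
}}

```text
t: 21.3
tcp_pos: [487.2, 2.2, 118.2]
tool_rot: [-3.095, 0.537, 0.0]
ft_force: [-0.2, 1.0, -3.7]
gripper_width: 0.592
grasp_force: 84.6
```

Request:
{"method": "send_rows", "body": {
  "commands": [
    {"offset":[0,0,0.05],"delta_rot":[0,0,0],"claw":-0.2},
    {"offset":[0,0,0.05],"delta_rot":[0,0,0],"claw":-0.2},
    {"offset":[0,0,0],"delta_rot":[0,0,0],"claw":-0.2}
  ]
}}

```text
t: 21.6
tcp_pos: [487.3, 2.3, 114.1]
tool_rot: [-3.095, 0.537, 0.0]
ft_force: [0.3, -0.3, -3.9]
gripper_width: 0.593
grasp_force: 84.6
```

It's on the dowels with no side load. Now press against the spring.

Request:
{"method": "send_rows", "body": {
  "commands": [
    {"offset":[0,0,0.06],"delta_rot":[0,0,0],"claw":-0.3},
    {"offset":[0,0,0.06],"delta_rot":[0,0,0],"claw":-0.3},
    {"offset":[0,0,0.05],"delta_rot":[0,0,0],"claw":-0.3},
    {"offset":[0,0,0.04],"delta_rot":[0,0,0],"claw":-0.3},
    {"offset":[0,0,0],"delta_rot":[0,0,0],"claw":-0.3}
  ],
  "force": 110
}}

```text
t: 22.1
tcp_pos: [487.7, 2.2, 106.5]
tool_rot: [3.095, -0.536, 0.002]
ft_force: [-2.8, -0.1, 6.3]
gripper_width: 0.578
grasp_force: 119.7
```

Request:
{"method": "send_rows", "body": {
  "commands": [
    {"offset":[0,0,0.04],"delta_rot":[0,0,0],"claw":-0.3},
    {"offset":[0,0,0.03],"delta_rot":[0,0,0],"claw":-0.3},
    {"offset":[0,0,0],"delta_rot":[0,0,0],"claw":-0.3},
    {"offset":[0,0,0],"delta_rot":[0,0,0],"claw":-0.3}
  ]
}}

```text
t: 22.5
tcp_pos: [487.7, 2.1, 103.9]
tool_rot: [3.095, -0.536, 0.002]
ft_force: [-1.8, -0.1, 8.5]
gripper_width: 0.583
grasp_force: 120.2
```

Request:
{"method": "send_rows", "body": {
  "commands": [
    {"offset":[0,0,0.02],"delta_rot":[0,0,0],"claw":-0.3},
    {"offset":[0,0,0],"delta_rot":[0,0,0],"claw":-0.3},
    {"offset":[0,0,0],"delta_rot":[0,0,0],"claw":-0.3}
  ]
}}

```text
t: 22.8
tcp_pos: [487.7, 2.2, 103.8]
tool_rot: [3.095, -0.536, 0.003]
ft_force: [-6.2, 0.9, 15.5]
gripper_width: 0.588
grasp_force: 121.4
```

Request:
{"method": "send_rows", "body": {
  "commands": [
    {"offset":[0,0,0.012],"delta_rot":[0,0,0],"claw":-0.3},
    {"offset":[0,0,0],"delta_rot":[0,0,0],"claw":-0.3},
    {"offset":[0,0,0],"delta_rot":[0,0,0],"claw":-0.3},
    {"offset":[0,0,0],"delta_rot":[0,0,0],"claw":-0.3},
    {"offset":[0,0,0],"delta_rot":[0,0,0],"claw":-0.3}
  ]
}}

```text
t: 23.3
tcp_pos: [487.7, 2.2, 103.8]
tool_rot: [3.095, -0.536, 0.003]
ft_force: [-8.0, 1.2, 21.5]
gripper_width: 0.583
grasp_force: 122.2
```

Run:
```python
from h import *
w=viewer.snapshot('wrist'); C=cloud(w)
a=np.radians(-19.8); M=np.array([[np.cos(a),-np.sin(a)],[np.sin(a),np.cos(a)]])
P=C.reshape(-1,3); P=P[np.isfinite(P[:,0])]; d=(P[:,:2]-[486.8,2.15])@M
m=(d[:,0]>28)&(d[:,0]<39)&(abs(d[:,1])<22)&(P[:,2]>60)&(P[:,2]<140)
print('cap top z',np.round(np.percentile(P[m,2],[10,50,90]),1))
for sgn in (-20,20):
    k=m&(abs(d[:,1]-sgn)<4); print(sgn,np.round(np.median(P[k,2]),1))
s=readout.state(); print(s['tcp_pos'],s['ft_force'],s['wrist_torque'],s['tool_rot'])
s=viewer.snapshot('scene'); cv2.imwrite('pics/s7.png',cv2.resize(s['image'][120:250,200:380],None,fx=4,fy=4,interpolation=cv2.INTER_CUBIC))
```

```text
cap top z [102.5 109.8 110.6]
-20 108.9
20 109.9
[487.73254247   2.1697775  103.78009332] [-7.94442747  0.99256733 22.45906207] [0.25684311 1.35204224 0.00399659] [ 3.09523051e+00 -5.36107967e-01  2.76068224e-03]
```

View pics/s7.png

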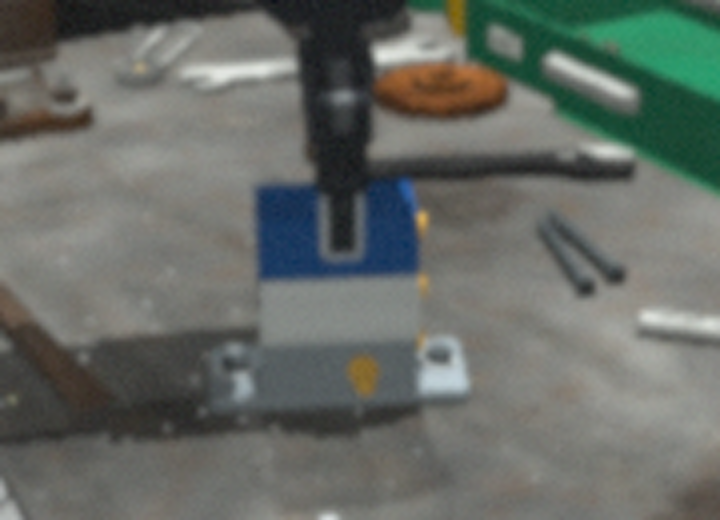

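The picture shows the cap shut flush on the body with no gap at (340,277), and all three plugs at the right end around (422,220–340). The cap top measures about 110 mm, as it should, and the push is about 22 N. Handing in.

```bash
python3 -c "
from cell import ticket; print(ticket.hand_in())"
```

```text
the job is handed in; nothing more can be done
None
```

The valve is assembled and handed in at about 23 s of the 61 s allowed: the body is seated on the larger manifold, and the cap is shut flush with all plugs at the same end and still held down at about 22 N.

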